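Hold the tea box open for a guest

ROBOT

A 6-joint arm with a two-finger parallel gripper is mounted at the origin on the work surface. World frame = base frame: x ahead of the robot, y to its left, z up, the work surface at z = 0. Lengths are in m, angles in rad, forces in N, time in s.
With the tool pointing down it reaches from about 0.35 to 0.85 m from the base axis. Payload 8.1 kg.
Tool frame: the origin (TCP) lies between the finger pads; the fingertips stand 19 mm ahead of it and the grasp point (between the pads) is the TCP; z points along the fingers, y is the line along which they close (so a half turn about z gives the same grasp; the last joint's range is limited). The gripper opens to 93 mm and grips with 3 to 60 N. Pads are 15 mm wide; open, the fingers measure 128 mm over their backs; the gripper's body (75 mm by 188 mm) begins 65 mm behind the grasp point.
Start: joints at [1.049, 0.13, 1.488, -0, 1.523, -0.085], TCP at [0.254, 0.544, 0.204] pointing down, gripper open.
Joint ranges: [-2.96, 2.96], [-0.89, 2.26], [0.02, 2.5], [-1.34, 4.48], [0, 2.73], [-2.66, 2.66]. Speed limits (rad/s): [2.39, 2.39, 2.79, 3.14, 3.14, 3.14].

INTERFACE

Orientations are given as a 3x3 rotation matrix whose columns are the frame's x, y, z axes.
In Python, from plant import monitor, camera, ctrl, recognise, silhouettes, place_of gives the robot as it stands. The module is installed in compiled form; this text tells all that it offers.
- The arm moves only by the shell command python3 -m inch 'ROWS' [FORCE]. ROWS is JSON, a list of rows, each a list of 3 entries, a list of its own where there are three numbers: the shift along the tool's x, y, z in cm, then the turn, a rotation vector about the tool's x, y, z in rad, then the finger opening in cm, from 0 to 9.3. In form: [[[tx, ty, tz], [wx, wy, wz], fingers], ...]. A call has 1 to 12 rows; each row shifts and turns the commanded pose from where the row before left it, along the tool's axes as they then stand; what a row does not reach is not made up. A row lasts 1/10 s, in which the tool goes at most 50 mm and 8.59 degrees, less where a joint would pass 70% of its speed; a pose out of reach is approached as far as the arm can. A call is refused whole if a number of a shift passes 5 or a number of a turn 0.15, either way. A call with a gripper value outside its range is refused whole. The fingers move at their own pace and stop on an object; FORCE is the grip in N (left out, the last holds). Time passes only in rows, so rows that do not move let the fingers close. It gives the time, the measured TCP pose, the force, the opening and the grip force at its end, in the units of the state.
- monitor.get_obs(): the state, without advancing time (a new reading comes with each control period).
- camera(name): name is "side" or "top"; returns a dict with "img" (420x560x3 uint8, red, green, blue), "fx", "fy", "cx", "cy" (pixels), "dist" ([k1, k2, p1, p2, k3] as OpenCV has them; the pictures are not rectified), "R" (3x3) and "t" (3): a world point X has camera coordinates R X + t. Camera axes: x right, y down, z forward; pixel columns grow to the right and rows downward; lengths in m; the calibration is good to about 2 mm. A picture is of the moment at which its call begins. There is no depth.
- ctrl.sign_off(): hands the job in; it is judged then, once.
Trained networks look in a picture, given as the dict that the camera call returned (one of the last four; its "shot" number tells which), for a name from the list of things; names that differ only in an ending like _2 or _b are one class to them, and where a whole thing is asked for, a point or a joint stands for the part that bears it (a point fixed in the world has none). Each returns a list of dicts, best first, with "confidence" (0 to 1); they miss things now and then, are a little off and sometimes report something else, mostly with a low value. They report only what shows in the picture. A call takes as long as a camera call. They do not tell look-alikes from the thing itself.
- recognise(picture, label): "at" ([column, row] in pixels, amid what is visible of it).
- silhouettes(picture, label): "pixels" (420x560 bool, what is visible of it) and "at" ([column, row] in pixels, amid what is visible of it).
- place_of(picture, label): "at" ([column, row] in pixels: a listed point, or the origin of a listed thing).
The state is a dict: "clock": time; "q": joint angles; "dq": joint speeds; "joint_efforts": joint torques, N m; "tcp_pos": TCP position; "tcp_rot": TCP orientation; "force": force on the tool from outside, world axes, zero at the start; "moment": the same for the moment, N m; "opening": finger opening in m; "finger_force": force on a finger pad.
Only numpy, scipy, OpenCV 4.12 (cv2) and the standard library are available. Lean on these libraries where they do the work, as an engineer would, in place of code of your own. Each camera call takes 0.05 s, during which the arm holds its last target. There are 200 camera calls.

TASK

Two wooden boxes with clear-topped lids stand side by side on the dining table: lift the lid of the one that has the round tea tin in it, and hold it open at 45 degrees so that the guest across the table can reach in. The lid falls shut if let go, so finish with the gripper's fingers still holding it there, steady. Keep the box with the sugar carton shut, and do not disturb the things in the boxes or on the table.

Things in the scene. Friction and masses are not known exactly. Their poses are not given: they have to be found in the camera images.
- box_left: The box on the robot's left: an open wooden box 160 (x) x 180 (y) x 95 (z) mm, walls and floor 6 mm, fixed to the table. Origin at the centre of its underside. Its own x axis points horizontally from the hinge side to the handle side, roughly away from the robot (turned up to 0.5 rad either way).
- lid_left (a joint): Angle of box_left's lid in rad: 0 shut and level, grows as the handle edge is lifted, stop at 1.35. The lid weighs 0.2 to 0.4 kg, has a free hinge and falls shut when let go. It is a wooden frame with a clear pane, 160 x 180 x 10 mm, covering the whole box.
- lid_left_handle (a point): Middle of the grip bar of box_left's lid: a round dark steel bar 10 mm thick, 80 mm long, parallel to the hinge, on two end posts; its centre line is 30 mm above the lid's top face (136 mm above the table when shut) and 14 mm in from the handle edge. In the lid's frame (x from the hinge to the handle edge, z up from its underside) it lies 146 mm from the hinge and 40 mm up.
- lid_left_hinge (a point): Middle of the hinge line of box_left's lid, on the lid's underside at the rim nearest the robot, 96 mm above the table. The hinge runs along the box's y axis.
- box_right: The box on the robot's right: an open wooden box 160 (x) x 180 (y) x 95 (z) mm, walls and floor 6 mm, fixed to the table. Origin at the centre of its underside. Its own x axis points horizontally from the hinge side to the handle side, roughly away from the robot (turned up to 0.5 rad either way).
- lid_right (a joint): Angle of box_right's lid in rad: 0 shut and level, grows as the handle edge is lifted, stop at 1.35. The lid weighs 0.2 to 0.4 kg, has a free hinge and falls shut when let go. It is a wooden frame with a clear pane, 160 x 180 x 10 mm, covering the whole box.
- lid_right_handle (a point): Middle of the grip bar of box_right's lid: a round dark steel bar 10 mm thick, 80 mm long, parallel to the hinge, on two end posts; its centre line is 30 mm above the lid's top face (136 mm above the table when shut) and 14 mm in from the handle edge. In the lid's frame (x from the hinge to the handle edge, z up from its underside) it lies 146 mm from the hinge and 40 mm up.
- lid_right_hinge (a point): Middle of the hinge line of box_right's lid, on the lid's underside at the rim nearest the robot, 96 mm above the table. The hinge runs along the box's y axis.
- tea_tin_center (a point): Centre of the tea tin: a plain round metal tin, 63 mm across, 70 mm high, standing inside one of the two boxes (either, drawn at random), within 30 mm of the box's middle in plan.
- sugar_carton_center (a point): Centre of the sugar carton: a plain white rectangular carton 60 x 44 x 62 mm, standing inside the other box.
- coffee_pot_center (a point): Coffee pot (bystander), 105 mm across at the foot, 172 mm high, with a handle and a spout that reach 100 mm to its own +y and -y; it stands beyond the boxes. The point lies on its axis 75 mm up.
- saucer: Saucer (bystander), 140 mm across, 16 mm high, to the robot's left of the boxes. Origin at the centre of its underside.
- cup_center (a point): Cup with a handle (bystander), 76 mm across, 55 mm high, to the robot's right of the boxes. The point lies on its axis half-way up.
There are look-alikes about, which are no part of the job. What is shaped like the box_right but blue is not meant. What is shaped like the box_left but purple is not meant.

How it is judged:
At the end, for the whole second after the job is handed in: The lid of the box that holds the tea tin stands still (under 0.1 rad/s) at 45 degrees, give or take 6 (0.68 to 0.89 rad), carried by the gripper's fingers (contact over 0.2 N); the other lid is shut (under 0.05 rad) (((horizontal distance between tea_tin_center and box_left below 0.07 m and value of joint lid_left between 0.68 and 0.89 rad and velocity of joint lid_left between -0.1 and 0.1 rad/s and contact force between the fingers and box_left above 0.2 N and value of joint lid_right below 0.05 rad) or (horizontal distance between tea_tin_center and box_right below 0.07 m and value of joint lid_right between 0.68 and 0.89 rad and velocity of joint lid_right between -0.1 and 0.1 rad/s and contact force between the fingers and box_right above 0.2 N and value of joint lid_left below 0.05 rad))); the arm keeps its last pose, push and grip.
It fails at once if the coffee pot, the saucer or the cup is pushed more than 30 mm (distance of any of coffee_pot_center, saucer, cup_center from where it was at the start of the episode above 0.03 m).
It fails at once if the tea tin in its box is shoved about (more than 40 mm) (distance of tea_tin_center from where it was at the start of the episode above 0.04 m).
It fails at once if the sugar carton in its box is shoved about (more than 40 mm) (distance of sugar_carton_center from where it was at the start of the episode above 0.04 m).
It fails at once if the lid of the box with the sugar carton is opened (more than 0.12 rad) ((horizontal distance between tea_tin_center and box_left below 0.07 m and value of joint lid_right above 0.12 rad) or (horizontal distance between tea_tin_center and box_right below 0.07 m and value of joint lid_left above 0.12 rad)).
It also fails if it takes over 32 s, if anything falls off the work surface, if the arm or the gripper's body presses on something with over 40 N, if the wrist force passes 120 N, or if a joint passes its speed limit or range.

## Working session

There is one attempt and no reset: what is moved stays moved. The work goes in short steps, Python scripts to look and compute and a shell command to move; the robot and the scene stay as the last step left them, time stands still between calls to the robot, and variables do not carry over. Pictures are saved under pics/ and viewed, at most 10 in all, crops included, and the job is handed in when it is done.

```bash
mkdir -p pics
cat > h.py <<'E'
import numpy as np, cv2
from plant import monitor, camera, ctrl, recognise, silhouettes, place_of
def K(c): return np.array([[c['fx'],0,c['cx']],[0,c['fy'],c['cy']],[0,0,1.]])
def ray(c,px):
    u=cv2.undistortPoints(np.array([[px]],float),K(c),np.array(c['dist'],float))[0,0]
    R=np.array(c['R']);return -R.T@np.array(c['t']),R.T@np.array([u[0],u[1],1])
def onz(c,px,z):
    o,d=ray(c,px);return o+d*(z-o[2])/d[2]
def tri(cs,ps):
    A=0;b=0;rs=[ray(c,p) for c,p in zip(cs,ps)]
    for o,d in rs:
        d=d/np.linalg.norm(d);M=np.eye(3)-np.outer(d,d);A=A+M;b=b+M@o
    X=np.linalg.solve(A,b)
    return X,[np.linalg.norm(np.cross(X-o,d/np.linalg.norm(d))) for o,d in rs]
def proj(c,X):
    return cv2.projectPoints(np.array(X,float).reshape(-1,3),cv2.Rodrigues(np.array(c['R'],float))[0],np.array(c['t'],float),K(c),np.array(c['dist'],float))[0][:,0]
E
python3 - <<'E'
from h import *
np.set_printoptions(precision=3,suppress=True)
s,t=camera('side'),camera('top')
for n,c in(('side',s),('top',t)):
    cv2.imwrite(f'pics/{n}0.png',c['img'][:,:,::-1]); print(n,-np.array(c['R']).T@np.array(c['t']))
Z=dict(box_left=0,lid_left_handle=.136,lid_left_hinge=.096,box_right=0,lid_right_handle=.136,lid_right_hinge=.096,tea_tin_center=.041,sugar_carton_center=.037,coffee_pot_center=.075,saucer=0,cup_center=.0275)
for l,z in Z.items():
    for n,c in(('side',s),('top',t)):
        for r in place_of(c,l)[:4]: print(l,n,np.array(r['at']).round(1),round(r['confidence'],2),onz(c,r['at'],z))
E
```

```text
side [0.239 1.173 1.045]
top [ 0.268 -0.009  1.727]
box_left side [256.4 264.3] 0.96 [0.531 0.221 0.   ]
box_left side [340.7 303.7] 0.58 [0.228 0.32  0.   ]
box_left top [190.2 286.2] 0.64 [0.223 0.321 0.   ]
box_left top [225.2 201.2] 0.57 [0.528 0.211 0.   ]
lid_left_handle side [328.1 274.3] 0.81 [0.278 0.332 0.136]
lid_left_handle side [234.5 241.3] 0.72 [0.588 0.266 0.136]
lid_left_handle side [272.  195.7] 0.63 [0.531 0.    0.136]
lid_left_handle top [182.6 270.4] 0.94 [0.277 0.323 0.136]
lid_left_handle top [210.5 178.3] 0.82 [0.584 0.246 0.136]
lid_left_hinge side [374.  287.7] 0.89 [0.139 0.315 0.096]
lid_left_hinge side [276.8 239.8] 0.56 [0.468 0.184 0.096]
lid_left_hinge top [185.1 310.9] 0.78 [0.145 0.316 0.096]
lid_left_hinge top [225.2 220.2] 0.56 [0.449 0.196 0.096]
box_right side [271.4 196.5] 0.57 [ 0.576 -0.169  0.   ]
box_right top [332.3 194.6] 0.93 [ 0.562 -0.174  0.   ]
box_right top [350.7 272.5] 0.9 [ 0.286 -0.241  0.   ]
box_right top [424.4 272.3] 0.56 [ 0.293 -0.5    0.   ]
box_right top [332.3 164.7] 0.4 [ 0.672 -0.172  0.   ]
lid_right_handle side [256.
[... 344 characters left out ...]
  0.096]
lid_right_hinge top [362.4 289. ] 0.8 [ 0.232 -0.267  0.096]
lid_right_hinge top [438.  298.7] 0.75 [ 0.206 -0.516  0.096]
lid_right_hinge top [342.5 209.9] 0.73 [ 0.494 -0.199  0.096]
lid_right_hinge top [223.4 201.6] 0.37 [0.512 0.204 0.096]
coffee_pot_center side [207.5 199.3] 0.55 [0.786 0.006 0.075]
coffee_pot_center top [285.4 129. ] 0.67 [0.778 0.    0.075]
saucer side [294.  176.3] 0.69 [ 0.514 -0.34   0.   ]
saucer side [234.7 333.6] 0.56 [0.517 0.505 0.   ]
saucer top [142.8 202.6] 0.73 [0.516 0.507 0.   ]
cup_center side [298.6 157.8] 0.77 [ 0.517 -0.455  0.028]
cup_center side [278.6 242.7] 0.58 [0.475 0.125 0.028]
cup_center top [415.2 210.7] 0.69 [ 0.507 -0.463  0.028]
```

View pics/top0.png

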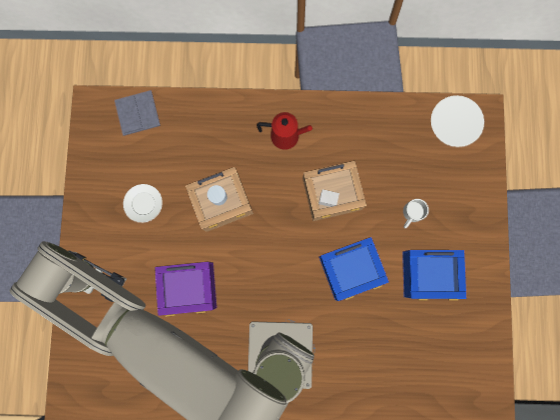

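View pics/side0.png

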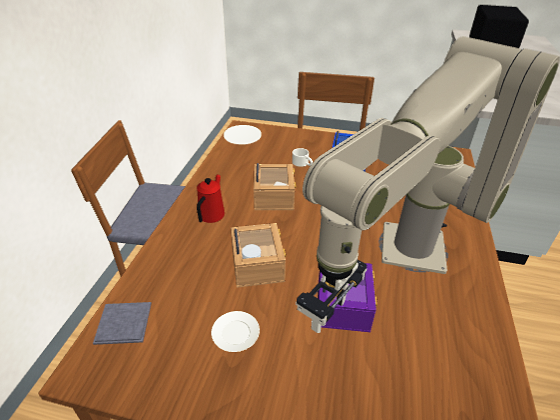

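The top view shows the round tin in the left wooden box (217,195), and the white carton in the right one (330,198). So the target is the left box, with its bar at about (210,178). Next I'll refine the bar and the box direction.

Run:
```python
from h import *
np.set_printoptions(precision=3,suppress=True)
s,t=camera('side'),camera('top')
best=None
pts={}
for n,c,p in(('side',s,(234.5,241)),('top',t,(210.5,178))):
    g=c['img'].max(2); m=(g<75).astype(np.uint8)
    x0,y0=int(p[0])-22,int(p[1])-22; sub=m[y0:y0+44,x0:x0+44]
    k,l,st,ce=cv2.connectedComponentsWithStats(sub)
    for i in range(1,k):
        if st[i,4]>8: print(n,st[i],ce[i]+[x0,y0])
    for r in silhouettes(c,'box_left')[:3]:
        q=r['pixels'];rect=cv2.minAreaRect(np.argwhere(q)[:,::-1].astype(np.float32));print(n,'box',r['at'],q.sum(),rect)
    a=c['img'][int(p[1])-45:int(p[1])+65,int(p[0])-55:int(p[0])+75]
    cv2.imwrite(f'pics/{n}1.png',cv2.resize(a,None,fx=6,fy=5.4,interpolation=cv2.INTER_CUBIC)[:,:,::-1]) if n=='top' else 0
def model(cx,cy,a):  # lid-top corners, bar ends
    R=np.array([[np.cos(a),-np.sin(a)],[np.sin(a),np.cos(a)]])
    P=[(x,y,.106) for x,y in((-.08,-.09),(-.08,.09),(.08,.09),(.08,-.09))]+[(.066,-.04,.136),(.066,.04,.136)]
    return np.array([[*(R@p[:2]+[cx,cy]),p[2]] for p in P])
for a in(.3,.36): print(proj(t,model(.528,.211,a)),proj(s,model(.528,.211,a))[4:])
o=monitor.get_obs();print(o['tcp_pos'],o['tcp_rot'],o['clock'],o['opening'],o['force'])
```

```text
side [25 28  2  7 13] [237.462 250.231]
side box [256.2, 252.1] 2970 ((259.1828918457031, 254.14634704589844), (60.185184478759766, 51.79239273071289), 83.6598129272461)
side box [355.1, 303.4] 2077 ((346.49273681640625, 298.8875732421875), (68.98560333251953, 58.36253356933594), 86.3086166381836)
side box [273.3, 188.3] 1876 ((274.5, 187.0), (46.0, 41.0), 90.0)
top box [219.9, 198.9] 2637 ((218.3164825439453, 198.6858673095703), (51.1065788269043, 53.987754821777344), 67.83365631103516)
top box [183.7, 287.9] 2830 ((185.32740783691406, 288.083740234375), (50.086673736572266, 58.06634521484375), 85.91438293457031)
[[253.219 211.942]
 [201.442 226.419]
 [189.695 181.264]
 [240.842 167.1  ]
 [226.679 173.066]
 [203.505 179.487]] [[237.182 225.945]
 [236.881 242.444]]
[[254.114 209.998]
 [203.263 227.521]
 [188.776 183.174]
 [239.036 166.037]
 [225.338 172.745]
 [202.566 180.513]] [[236.482 226.763]
 [237.659 243.258]]
[0.254 0.544 0.204] [[-0.906  0.423 -0.   ]
 [ 0.423  0.906 -0.   ]
 [ 0.    -0.    -1.   ]] 1.4 0.09304803275963004 [-1.007  0.034  0.47 ]
```

View pics/top1.png

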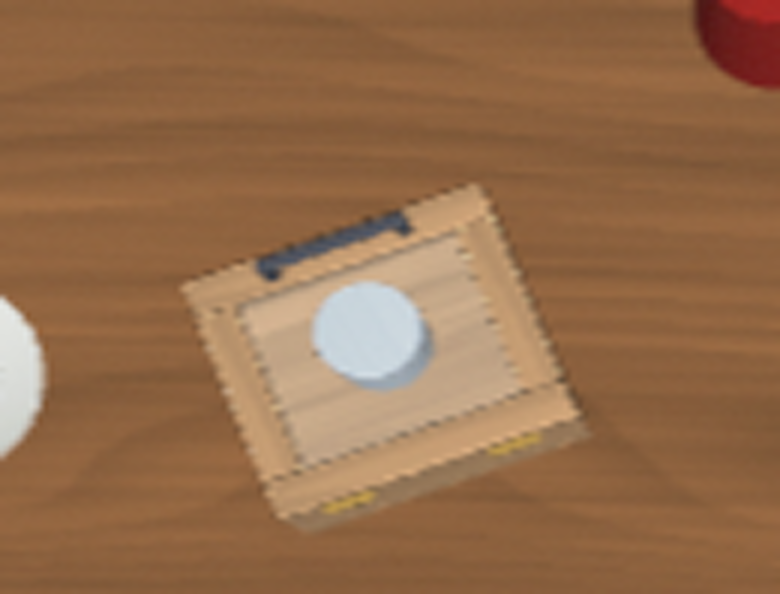

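Lid corners in the picture: about (185,186), (235,167), (251.5,210.2), (201,228.4). Bar ends: about (198.5,181), (222,172.5). I'll fit the box pose to these.

Run:
```python
from h import *
from scipy.optimize import least_squares
np.set_printoptions(precision=3,suppress=True)
t=camera('top');s=camera('side')
def model(cx,cy,a):
    R=np.array([[np.cos(a),-np.sin(a)],[np.sin(a),np.cos(a)]])
    P=[(x,y,.106) for x,y in((-.08,-.09),(-.08,.09),(.08,.09),(.08,-.09))]+[(.066,-.04,.14),(.066,.04,.14)]
    return np.array([[*(R@p[:2]+[cx,cy]),p[2]] for p in P])
cr=np.array([(580,418),(278,516),(182,288),(480,183),(405,215),(258,260)])
px=cr/[6,5.4]+[155-.42,133-.4]
f=least_squares(lambda v:(proj(t,model(*v))-px).ravel(),[.528,.211,.35])
print(f.x,f.fun.reshape(-1,2)); 
cx,cy,a=f.x; x=np.array([np.cos(a),np.sin(a),0])
H=np.array([cx,cy,0])+.066*x; H[2]=.136; print('handle',H,'hinge',H[:2]-.146*x[:2])
sh=proj(s,model(*f.x)); print('side pred',sh)
o=monitor.get_obs(); R=o['tcp_rot']; R=np.array(R)
y=x if np.dot(R[:,1],x)>0 else -x
z=np.array([0,0,-1.]);T=np.c_[np.cross(y,z),y,z]
print('turn',cv2.Rodrigues(R.T@T)[0].ravel(),'shift cm to handle, tool axes',100*R.T@(H-o['tcp_pos']))
a=s['img'][195:305,185:315]
cv2.polylines(a:=cv2.resize(a,None,fx=6,fy=5.4,interpolation=cv2.INTER_CUBIC),[((sh[:4]+.5-[185,195])*[6,5.4]).astype(int)],True,(255,0,0))
cv2.polylines(a,[((sh[4:]+.5-[185,195])*[6,5.4]).astype(int)],True,(0,0,255),2)
cv2.imwrite('pics/side1.png',a[:,:,::-1])
```

```text
[0.526 0.222 0.391] [[-0.091 -0.393]
 [-0.077  0.528]
 [ 0.085 -1.13 ]
 [ 0.172 -0.335]
 [-0.994  0.581]
 [ 0.908  0.721]]
handle [0.587 0.247 0.136] hinge [0.452 0.192]
side pred [[276.986 222.548]
 [285.758 259.424]
 [234.986 264.733]
 [231.068 226.832]
 [235.732 228.592]
 [237.669 245.272]]
turn [ 0.    -0.     0.743] shift cm to handle, tool axes [-42.686 -12.771   6.798]
```

View pics/side1.png

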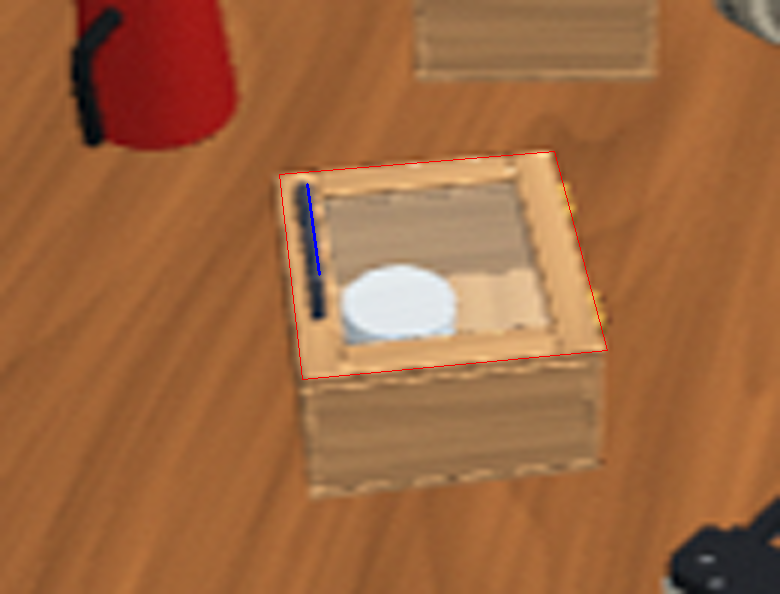

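The fit agrees in both views. The bar is near (0.587, 0.247) and the box yaw is about 0.39. I'll move above it and turn.

```bash
python3 -m inch '[[[-2,-0.6,0],[0,0,0],5],[[-4,-1.2,0],[0,0,0],5],[[-4,-1.2,0],[0,0,0],5],[[-4,-1.2,0],[0,0,0],5],[[-4,-1.2,0],[0,0,0],5],[[-4,-1.2,0],[0,0,0],5],[[-4,-1.2,0],[0,0,0],5],[[-4,-1.2,0],[0,0,0],5],[[-4,-1.2,0],[0,0,0],5],[[-4,-1.2,0],[0,0,0],5],[[-3,-0.9,0],[0,0,0],5],[[-1.7,-0.5,0],[0,0,0],5]]' 20
python3 -m inch '[[[0,0,0],[0,0,0.1],5],[[0,0,0],[0,0,0.14],5],[[0,0,0],[0,0,0.14],5],[[0,0,0],[0,0,0.14],5],[[0,0,0],[0,0,0.14],5],[[0,0,0],[0,0,0.08],5],[[0,0,0],[0,0,0],5]]'
cat > chk.py <<'E'
from h import *
np.set_printoptions(precision=3,suppress=True)
a=.388;x=np.array([np.cos(a),np.sin(a),0]);H=np.array([.587,.247,.136])
o=monitor.get_obs(); R=np.array(o['tcp_rot'])
y=x if np.dot(R[:,1],x)>0 else -x
z=np.array([0,0,-1.]);T=np.c_[np.cross(y,z),y,z]
print(R,'turn',cv2.Rodrigues(R.T@T)[0].ravel(),'shift',100*R.T@(H-o['tcp_pos']),o['opening'],o['force'],o['q'])
s,t=camera('side'),camera('top')
I=[c['img'] for c in (s,t)]
P=[proj(c,H)[0].astype(int) for c in (s,t)]
cv2.imwrite('pics/chk%d.png'%int(o['clock']*100),np.hstack([cv2.resize(i[p[1]-50:p[1]+50,p[0]-45:p[0]+45],(396,440),interpolation=cv2.INTER_CUBIC) for i,p in zip(I,P)])[:,:,::-1])
E
python3 chk.py; ls pics
```

```text
clock: 2.7
tcp_pos: [0.5882, 0.2449, 0.2037]
tcp_rot: [[-0.905, 0.425, 0.0], [0.425, 0.905, -0.0], [-0.0, -0.0, -1.0]]
force: [-0.4, 0.7, 0.3]
opening: 0.0497
finger_force: 0.0
clock: 3.4
tcp_pos: [0.5861, 0.2478, 0.204]
tcp_rot: [[-0.383, 0.924, -0.0], [0.924, 0.383, 0.0], [0.0, -0.0, -1.0]]
force: [0.1, 0.2, -0.4]
opening: 0.0499
finger_force: 0.0
[[-0.383  0.924 -0.   ]
 [ 0.924  0.383  0.   ]
 [ 0.    -0.    -1.   ]] turn [-0.    -0.     0.006] shift [-0.106  0.05   6.796] 0.04992818362580511 [ 0.086  0.182 -0.381] [ 0.319  0.228  1.379  0.     1.535 -0.074]
chk340.png
side0.png
side1.png
top0.png
top1.png
```

```bash
python3 -m inch '[[[0,0,1],[0,0,0],5],[[0,0,1.5],[0,0,0],5],[[0,0,1.5],[0,0,0],5],[[0,0,1.2],[0,0,0],5],[[0,0,0.8],[0,0,0],5],[[0,0,0.7],[0,0,0],5],[[0,0,0],[0,0,0],5]]'; python3 chk.py
```

```text
clock: 4.2
tcp_pos: [0.5859, 0.2468, 0.1355]
tcp_rot: [[-0.384, 0.923, -0.002], [0.923, 0.384, -0.001], [0.0, -0.002, -1.0]]
force: [-0.4, 0.2, -0.2]
opening: 0.0497
finger_force: 0.0
[[-0.384  0.923 -0.002]
 [ 0.923  0.384 -0.001]
 [ 0.    -0.002 -1.   ]] turn [-0.002 -0.     0.006] shift [-0.026  0.105 -0.048] 0.049714049145043904 [-0.398  0.245 -0.223] [ 0.318  0.267  1.459 -0.     1.417 -0.076]
```

```bash
ls -t pics|head -1; cp pics/$(ls -t pics|head -1) pics/latest.png
```

```text
chk420.png
```

View pics/latest.png

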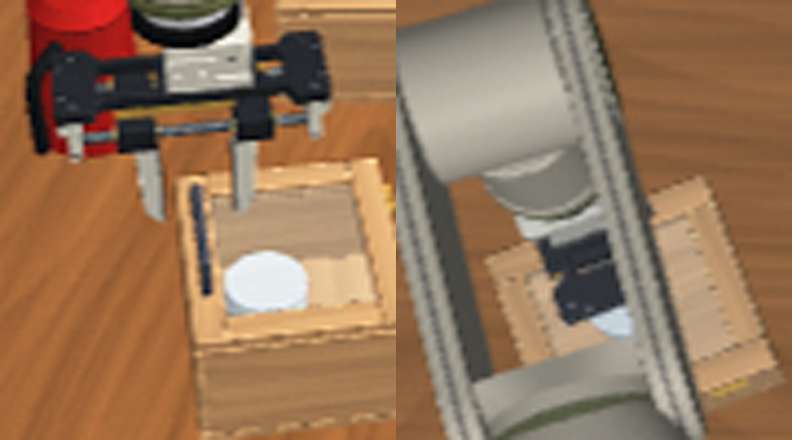

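The fingers look a little high and far in the side view against where the TCP should project. I'll overlay the projected tips to check before closing.

Run:
```python
from h import *
o=monitor.get_obs(); R=np.array(o['tcp_rot']);p=np.array(o['tcp_pos'])
s=camera('side');a=.388;x=np.array([np.cos(a),np.sin(a),0]);yy=np.array([-x[1],x[0],0]);H=np.array([.587,.247,.136])
segs=[(p-.05*R[:,2]+k*R[:,1]*.025,p+.019*R[:,2]+k*R[:,1]*.025) for k in(1,-1)]+[(H-.04*yy,H+.04*yy),(H-.04*yy,H-.04*yy-[0,0,.03]),(H+.04*yy,H+.04*yy-[0,0,.03])]
x0,y0=190,170
im=cv2.resize(s['img'][y0:y0+100,x0:x0+130],None,fx=6,fy=6,interpolation=cv2.INTER_CUBIC)
for i,g in enumerate(segs):
    q=((proj(s,np.array(g))+.5-[x0,y0])*6).astype(int); cv2.line(im,tuple(map(int,q[0])),tuple(map(int,q[1])),(255,0,0) if i<2 else (0,0,255),1)
cv2.imwrite('pics/ov.png',im[:,:,::-1])
```

```text
(no output)
```

View pics/ov.png

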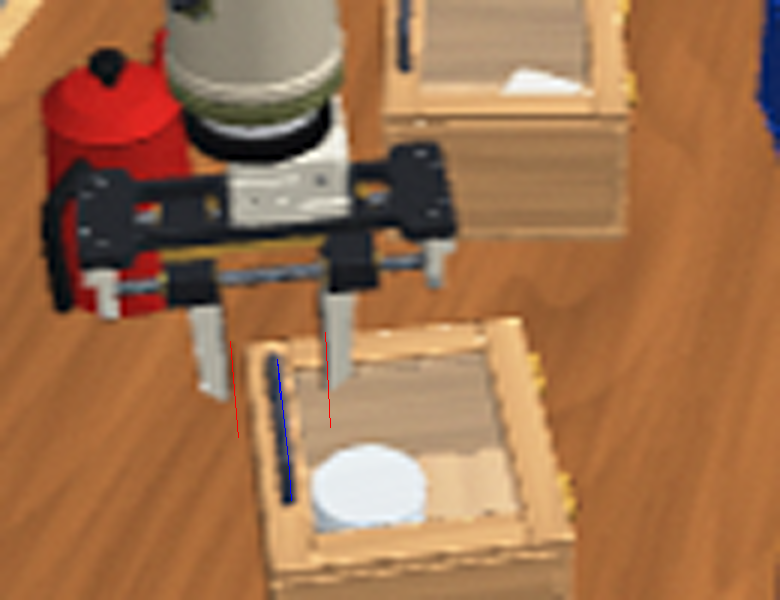

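Run:
```python
from h import *
o=monitor.get_obs(); R=np.array(o['tcp_rot']);p=np.array(o['tcp_pos'])
ims=[]
for n,x0,y0 in(('side',190,165),('top',170,120)):
    s=camera(n); X,Y,Z=R.T
    segs=[(p-.15*Z,p+.019*Z),(p-.065*Z-.094*Y,p-.065*Z+.094*Y),(p-.065*Z-.0375*X,p-.065*Z+.0375*X)]
    im=cv2.resize(s['img'][y0:y0+120,x0:x0+80],None,fx=5,fy=5,interpolation=cv2.INTER_CUBIC)
    for i,g in enumerate(segs):
        q=((proj(s,np.array(g))+.5-[x0,y0])*5).astype(int); cv2.line(im,tuple(map(int,q[0])),tuple(map(int,q[1])),(255,0,0) if i!=1 else (0,255,0),1)
    ims.append(im)
cv2.imwrite('pics/ov2.png',np.hstack(ims)[:,:,::-1])
```

```text
(no output)
```

View pics/ov2.png

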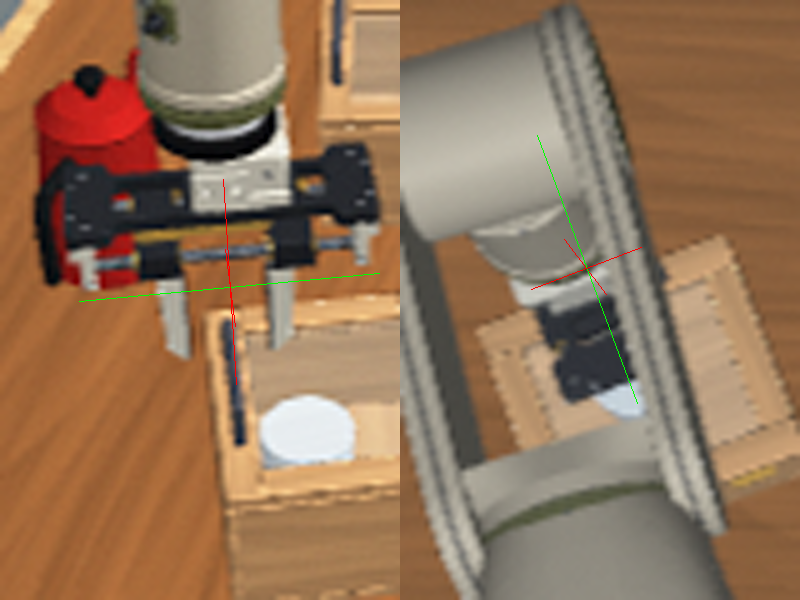

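Run:
```python
from h import *
np.set_printoptions(precision=1,suppress=True)
s,t=camera('side'),camera('top')
R=np.array([[-0.906,.423,0],[.423,.906,0],[0,0,-1]]);p=np.array([.254,.544,.204]);X,Y,Z=R.T
G=np.array([p+.019*Z+.055*Y,p+.019*Z-.055*Y,p-.065*Z+.094*Y,p-.065*Z-.094*Y,p-.065*Z])
print(proj(s,G),proj(t,G))
a,b=cv2.imread('pics/side0.png')[240:345,270:390],cv2.imread('pics/top0.png')[220:325,20:140]
o=[]
for im,c,of in((a,s,(270,240)),(b,t,(20,220))):
    im=cv2.resize(im,(400,350),interpolation=cv2.INTER_CUBIC)
    for q in proj(c,G): cv2.circle(im,tuple(int(v) for v in (q+.5-of)*[400/120,350/105]),3,(0,255,0),-1)
    o.append(im)
cv2.imwrite('pics/ov3.png',np.hstack(o))
ob=monitor.get_obs();print(ob['q'],ob['tcp_pos'])
```

```text
[[314.7 340.2]
 [339.2 310.8]
 [307.2 330. ]
 [351.1 279.6]
 [330.5 303.3]] [[ 93.9 267.9]
 [124.3 283.6]
 [ 71.8 261.6]
 [126.5 290. ]
 [ 99.  275.7]]
[ 0.3  0.3  1.5 -0.   1.4 -0.1] [0.6 0.2 0.1]
```

View pics/ov3.png

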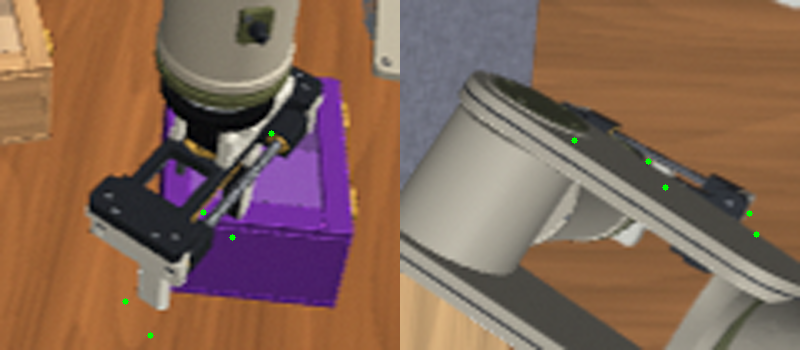

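The gripper looks consistently about 3 cm higher in the images than the state implies. A gentle closing test will tell.

```bash
python3 -m inch '[[[0,0,0],[0,0,0],2],[[0,0,0],[0,0,0],1],[[0,0,0],[0,0,0],0.6],[[0,0,0],[0,0,0],0.4],[[0,0,0],[0,0,0],0.4]]' 5
```

```text
clock: 5.05
tcp_pos: [0.5865, 0.2471, 0.1369]
tcp_rot: [[-0.384, 0.923, -0.0], [0.923, 0.384, -0.0], [0.0, -0.0, -1.0]]
force: [-0.3, 0.3, 0.8]
opening: 0.0146
finger_force: 0.0
```

```bash
python3 -m inch '[[[0,0,0],[0,0,0],0.4],[[0,0,0],[0,0,0],0.4],[[0,0,0],[0,0,0],0.4]]' 5
```

```text
clock: 5.35
tcp_pos: [0.5865, 0.2471, 0.1369]
tcp_rot: [[-0.384, 0.923, -0.0], [0.923, 0.384, -0.0], [0.0, -0.0, -1.0]]
force: [0.1, 0.2, -0.1]
opening: 0.0041
finger_force: 0.0
```

```bash
python3 -m inch '[[[0,0,0],[0,0,0],4.5],[[0,0,0],[0,0,0],4.5],[[0,0,0],[0,0,0],4.5],[[0,0,0],[0,0,0],4.5],[[0,0,0],[0,0,0],4.5],[[0,0,0.5],[0,0,0],4.5],[[0,0,0.5],[0,0,0],4.5],[[0,0,0.5],[0,0,0],4.5],[[0,0,0.5],[0,0,0],4.5],[[0,0,0],[0,0,0],4.5]]' 5
python3 - <<'E'
from h import *
o=monitor.get_obs(); R=np.array(o['tcp_rot']);p=np.array(o['tcp_pos'])
ims=[]
for n,x0,y0 in(('side',205,200),('top',170,140)):
    s=camera(n); X,Y,Z=R.T
    im=cv2.resize(s['img'][y0:y0+80,x0:x0+65],None,fx=6,fy=6,interpolation=cv2.INTER_CUBIC)
    q=((proj(s,p+.019*Z)+.5-[x0,y0])*6).astype(int)[0]; cv2.circle(im,tuple(map(int,q)),2,(255,0,0),-1)
    ims.append(im)
cv2.imwrite('pics/ov4.png',np.hstack(ims)[:,:,::-1])
E
```

```text
clock: 6.35
tcp_pos: [0.5858, 0.2468, 0.1155]
tcp_rot: [[-0.384, 0.923, -0.002], [0.923, 0.384, -0.001], [0.0, -0.002, -1.0]]
force: [-0.4, 0.4, 0.8]
opening: 0.045
finger_force: 0.0
```

View pics/ov4.png

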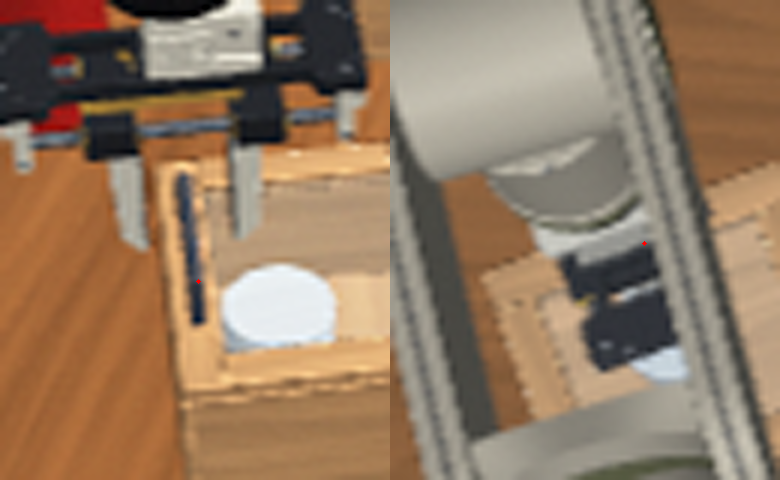

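No contact although the stated tip is below the lid top, so the real fingers are about 3 cm higher than stated. Tips are at about (135,248) and (240,236) in the crop, straddling the bar. I'll go 1.3 cm further down and close.

```bash
python3 -m inch '[[[0,0,0.5],[0,0,0],4.5],[[0,0,0.4],[0,0,0],4.5],[[0,0,0.4],[0,0,0],4.5],[[0,0,0],[0,0,0],4.5]]' 10;  python3 -m inch '[[[0,0,0],[0,0,0],0.4],[[0,0,0],[0,0,0],0.4],[[0,0,0],[0,0,0],0.4],[[0,0,0],[0,0,0],0.4],[[0,0,0],[0,0,0],0.4],[[0,0,0],[0,0,0],0.4],[[0,0,0],[0,0,0],0.4]]' 10
```

```text
clock: 6.85
tcp_pos: [0.5859, 0.2468, 0.1029]
tcp_rot: [[-0.384, 0.923, -0.002], [0.923, 0.384, -0.001], [0.0, -0.002, -1.0]]
force: [-0.0, 0.5, 0.9]
opening: 0.0449
finger_force: 0.0
clock: 7.55
tcp_pos: [0.5865, 0.247, 0.1041]
tcp_rot: [[-0.384, 0.923, -0.0], [0.923, 0.384, -0.0], [-0.0, -0.0, -1.0]]
force: [-2.9, -1.1, 1.0]
opening: 0.0093
finger_force: 10.0
```

Bar gripped. I'll lift along the hinge arc with the tool kept vertical for now.

```bash
python3 -m inch '[[[0,0,0],[0,0,0],0.4],[[0,-0.16,-0.56],[0,0,0],0.4],[[0,-0.2,-0.57],[0,0,0],0.4],[[0,-0.22,-0.55],[0,0,0],0.4],[[0,-0.23,-0.55],[0,0,0],0.4],[[0,0,0],[0,0,0],0.4]]' 20; python3 -c "
from h import *;c=camera('side');cv2.imwrite('pics/a.png',c['img'][:,:,::-1])"
```

```text
clock: 8.15
tcp_pos: [0.579, 0.2439, 0.1272]
tcp_rot: [[-0.384, 0.923, 0.0], [0.923, 0.384, 0.0], [-0.0, 0.0, -1.0]]
force: [1.6, 0.1, -2.0]
opening: 0.0096
finger_force: 20.0
```

```bash
python3 -m inch '[[[0,-0.53,-1.07],[0,0,0],0.4],[[0,-0.61,-1.02],[0,0,0],0.4],[[0,-0.69,-0.96],[0,0,0],0.4],[[0,0,0],[0,0,0],0.4],[[0,0,0],[0,0,0],0.4]]' 20; python3 -m inch '[[[0,0,0],[-0.05,0,0],0.4],[[0,0,0],[-0.05,0,0],0.4],[[0,0,0],[0,0,0],0.4],[[0,0,0],[0,0,0],0.4]]' 20
```

```text
clock: 8.7
tcp_pos: [0.5629, 0.2371, 0.1576]
tcp_rot: [[-0.384, 0.923, 0.002], [0.923, 0.384, 0.001], [-0.0, 0.002, -1.0]]
force: [5.6, 1.7, 1.8]
opening: 0.0089
finger_force: 20.0
clock: 9.1
tcp_pos: [0.5645, 0.2377, 0.1591]
tcp_rot: [[-0.384, 0.918, 0.098], [0.923, 0.382, 0.041], [-0.0, 0.107, -0.994]]
force: [8.2, 2.6, 5.0]
opening: 0.0092
finger_force: 20.0
```

```bash
python3 -m inch '[[[0,0.24,-0.15],[0,0,0],0.4],[[0,0,0],[0,0,0],0.4],[[0,-0.49,-0.99],[-0.06,0,0],0.4],[[0,-0.51,-0.98],[-0.06,0,0],0.4],[[0,0,0],[0,0,0],0.4],[[0,0,0],[0,0,0],0.4]]' 20
```

```text
clock: 9.7
tcp_pos: [0.5529, 0.233, 0.177]
tcp_rot: [[-0.384, 0.901, 0.202], [0.923, 0.374, 0.084], [-0.0, 0.218, -0.976]]
force: [4.2, 0.6, 2.2]
opening: 0.0094
finger_force: 20.0
```

```bash
python3 -m inch '[[[0,-0.42,-1.0],[-0.06,0,0],0.4],[[0,-0.48,-0.98],[-0.06,0,0],0.4],[[0,0,0],[0,0,0],0.4],[[0,0,0],[0,0,0],0.4]]' 20
python3 - <<'E'
from h import *
from scipy.optimize import least_squares
s=camera('side');t=camera('top')
a=.388;x=np.array([np.cos(a),np.sin(a),0]);yy=np.array([-x[1],x[0],0]);z=np.array([0,0,1.]);Hh=np.array([.452,.192,.096])
im=cv2.resize(s['img'][165:300,190:325],None,fx=4,fy=4,interpolation=cv2.INTER_CUBIC)
for th,col in((.6,(255,0,0)),(.7,(0,255,0)),(.8,(0,0,255))):
    u=x*np.cos(th)+z*np.sin(th);v=-x*np.sin(th)+z*np.cos(th)
    P=[Hh+i*u+j*yy+.01*v for i,j in((0,-.09),(.16,-.09),(.16,.09),(0,.09))]
    cv2.polylines(im,[((proj(s,np.array(P))+.5-[190,165])*4).astype(int)],True,col,1)
cv2.imwrite('pics/lid.png',im[:,:,::-1])
E
```

```text
clock: 10.1
tcp_pos: [0.5395, 0.2274, 0.1924]
tcp_rot: [[-0.384, 0.872, 0.304], [0.923, 0.362, 0.126], [0.0, 0.33, -0.944]]
force: [1.5, -1.8, -1.2]
opening: 0.0092
finger_force: 20.0
```

View pics/lid.png

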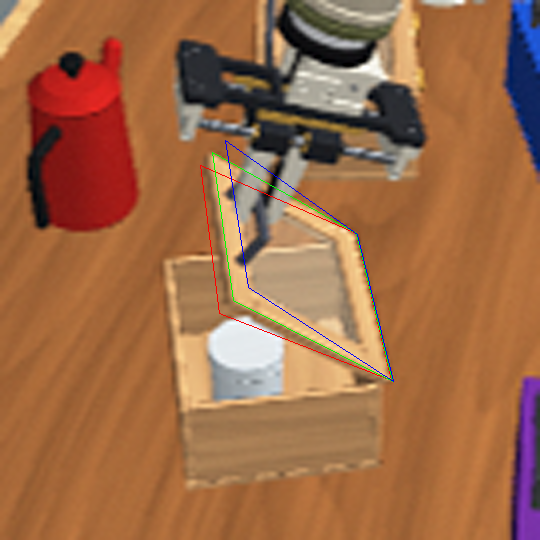

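The lid stands at about 0.70 rad, since its edge follows the green outline (corner (213,152)). One more step of about 0.085 rad.

```bash
python3 -m inch '[[[0,-0.28,-0.5],[-0.03,0,0],0.4],[[0,-0.28,-0.5],[-0.03,0,0],0.4],[[0,0,0],[0,0,0],0.4],[[0,0,0],[0,0,0],0.4],[[0,0,0],[0,0,0],0.4],[[0,0,0],[0,0,0],0.4]]' 20
python3 - <<'E'
from h import *
s=camera('side')
a=.388;x=np.array([np.cos(a),np.sin(a),0]);yy=np.array([-x[1],x[0],0]);z=np.array([0,0,1.]);Hh=np.array([.452,.192,.096])
im=cv2.resize(s['img'][165:300,190:325],None,fx=4,fy=4,interpolation=cv2.INTER_CUBIC)
for th,col in((.7,(255,0,0)),(.785,(0,255,0)),(.87,(0,0,255))):
    u=x*np.cos(th)+z*np.sin(th);v=-x*np.sin(th)+z*np.cos(th)
    P=[Hh+i*u+j*yy+.01*v for i,j in((0,-.09),(.16,-.09),(.16,.09),(0,.09))]
    cv2.polylines(im,[((proj(s,np.array(P))+.5-[190,165])*4).astype(int)],True,col,1)
cv2.imwrite('pics/lid2.png',im[:,:,::-1])
print(monitor.get_obs()['dq'])
E
```

```text
clock: 10.8
tcp_pos: [0.5316, 0.2241, 0.1996]
tcp_rot: [[-0.384, 0.852, 0.357], [0.923, 0.354, 0.148], [-0.0, 0.386, -0.922]]
force: [-0.0, -4.8, -7.1]
opening: 0.0096
finger_force: 20.0
[ 9.42206639e-04 -5.77010003e-03  5.59665036e-03 -2.11540604e-03
 -2.16494394e-03  1.35856415e-05]
```

View pics/lid2.png

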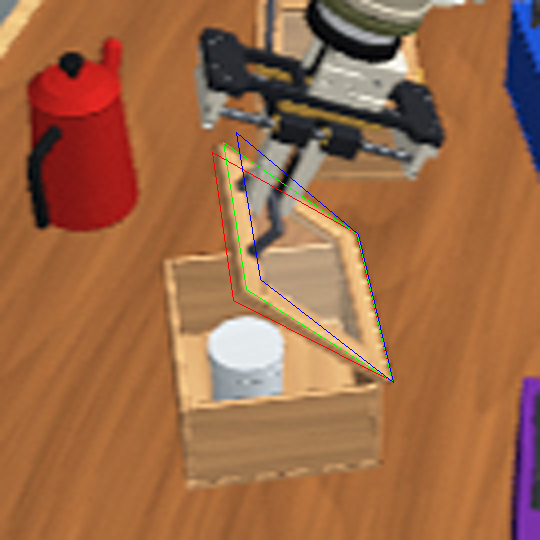

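The lid edge follows the 0.785 rad outline (corner (224,143)), the other box is shut, the tin stands in place, and the arm is still. Handing in.

```bash
python3 -c "
from plant import ctrl;print(ctrl.sign_off())"
```

```text
the job is handed in; nothing more can be done
None
```

I opened the left box (the one with the tea tin) and handed in with the gripper holding its lid steady at about 45° (roughly 0.78 rad in the last picture); the sugar-carton box stayed shut, but I viewed 11 pictures, one over the limit of 10, and hand-in returned no verdict.

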